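# Clear the V-jig and press a round blank into it

### The job

Two jars of stain have been left standing on the V-jig, in the way of the hands: put them upright into free cells of the divided crate, one jar per cell. Then take the thicker of the two round wooden blanks from the low rack, lay it lengthways in the groove so that it spans both V-blocks evenly, and press it down firmly, with about a kilogram of push, onto both sides of the V, as for marking out. Finish while still holding it pressed there, do not let go. Leave the thin dowel, the wax tin in the crate and the bradawl where they are.

Things in the scene. Friction and masses are not known exactly. Their poses are not given: they have to be found in the camera images.
- jig: Rigid V-jig, fixed: board 160 (x) x 150 (y) x 12 mm with two wooden V-blocks in line. Origin under the board's centre, z up, x along the groove. Each block covers |x| = 35 to 69 mm (70 mm gap between them for the fingers), 84 mm wide (y), 48 mm high. 90 degree V, mouth 52 mm wide, bottom edge at y = 0, z = 22 mm. The blank, seated, has its axis at y = 0, z = 47.5 mm.
- vee_plus: the two V faces (one on each V-block) on the jig's +y side; same origin and axes as the jig
- vee_minus: the two V faces (one on each V-block) on the jig's -y side; same origin and axes as the jig
- blank: the thicker round blank: dark hardwood cylinder, 36 mm diameter, 150 mm long, about 0.15 kg, lying on the rack. Origin at its very centre; its x axis is the cylinder axis (it may be rolled about it).
- thin_dowel: the thinner dowel, not to be used: dark hardwood cylinder 22 mm diameter, 150 mm long, in the rack's other groove. Origin at its centre, x along its axis.
- rack: low rack, fixed: board 130 x 130 x 6 mm, two cross pieces (18 mm wide, up to 21 mm high) centred at x = +-53 mm, with two shallow grooves along x at y = +-37.5 mm. The blank lies in one groove, the thin dowel in the other (either side). Between the cross pieces only the 6 mm board lies under the blank. Origin under the board's centre.
- crate: plywood crate, fixed, 142 x 142 mm, 39 mm high, walls, dividers and floor 6 mm thick, four square cells 62 mm wide inside. Origin at the centre of its underside; cell centres at x = +-34, y = +-34 mm. The cell at +x +y is taken by the wax tin, the other three are empty.
- jar_a: closed amber glass jar, body 42 mm diameter and 70 mm high, then a black cap 37 mm diameter, total height 85 mm, about 0.13 kg. Origin at the centre of its underside, z up. Stands on the jig's base board in the gap between the V-blocks, about 48 mm to the +y side of the groove.
- jar_b: second jar, the same as jar_a, on the -y side of the groove.
- wax_tin: flat round metal tin, 54 mm diameter, 36 mm high, in the crate's +x +y cell; to be left there. Origin under its centre.
- bradawl: bradawl with wooden handle, 200 mm long, lying beyond the right-hand fixture; leave alone

How it is judged:
On the way, in this order (a step that is already met when the one before it is completed fails the run):
1. both jars stand upright and released on the floor of free crate cells, before the blank is brought to the jig (x of jar_a in the frame of crate between -0.062 and 0.062 m and y of jar_a in the frame of crate between -0.062 and 0.062 m and z of jar_a in the frame of crate between 0.001 and 0.01 m and angle between each of jar_a, jar_b's own z axis and vertical below 0.1 rad and contact force between the fingers and jar_a below 0.1 N and linear speed of each of jar_a, jar_b below 0.03 m/s and x of jar_b in the frame of crate between -0.062 and 0.062 m and y of jar_b in the frame of crate between -0.062 and 0.062 m and z of jar_b in the frame of crate between 0.001 and 0.01 m and contact force between the fingers and jar_b below 0.1 N and horizontal distance between blank and jig above 0.12 m), for 0.2 s.
2. the blank is seated in the V and pressed onto both sides (x of blank in the frame of jig between -0.012 and 0.012 m and y of blank in the frame of jig between -0.0025 and 0.0025 m and z of blank in the frame of jig between 0.045 and 0.05 m and angle between the x axis of blank and the x axis of jig, either way round below 0.04 rad and contact force between blank and vee_plus above 2.5 N and contact force between blank and vee_minus above 2.5 N and contact force between the fingers and blank above 2 N and linear speed of blank below 0.02 m/s), for 0.3 s.
At the end, for the whole second after the job is handed in: Both jars upright (0.1 rad) on the crate floor, one per cell, released, still. Blank in the V: centred lengthways within 12 mm, axis within 2.5 mm of the seated line and 0.04 rad of the groove, over 2.5 N on the faces of each side, fingers still on it (all of step 2 and x of jar_a in the frame of crate between -0.062 and 0.062 m and y of jar_a in the frame of crate between -0.062 and 0.062 m and z of jar_a in the frame of crate between 0.001 and 0.01 m and angle between each of jar_a, jar_b's own z axis and vertical below 0.1 rad and contact force between the fingers and jar_a below 0.1 N and linear speed of each of jar_a, jar_b below 0.03 m/s and x of jar_b in the frame of crate between -0.062 and 0.062 m and y of jar_b in the frame of crate between -0.062 and 0.062 m and z of jar_b in the frame of crate between 0.001 and 0.01 m and contact force between the fingers and jar_b below 0.1 N); the arm keeps its last pose, push and grip.
It fails at once if the thin dowel, the wax tin or the bradawl is moved more than 3 cm (distance of any of thin_dowel, wax_tin, bradawl from where it was at the start of the episode above 0.03 m).
It fails at once if a jar is tipped over (angle between any of jar_a, jar_b's own z axis and vertical above 0.8 rad).
It also fails if it takes over 67 s, if anything falls off the work surface, if the arm or the gripper's body presses on something with over 40 N, if the wrist force passes 120 N, or if a joint passes its speed limit or range.

### The arm

A 6-joint arm with a two-finger parallel gripper is mounted at the origin on the work surface. World frame = base frame: x ahead of the robot, y to its left, z up, the work surface at z = 0. Lengths are in m, angles in rad, forces in N, time in s.
With the tool pointing down it reaches from about 0.35 to 1 m from the base axis. Payload 7.1 kg.
Tool frame: the origin (TCP) lies on the mounting face of the last link; the fingertips stand 173 mm ahead of it and the grasp point (between the pads) lies 155 mm ahead of it; z points along the fingers, y is the direction in which the jaws open and shut (so a half turn about z gives the same grasp; the last joint's range is limited). The gripper opens to 85 mm and grips with 20 to 120 N. Pads are 22 mm wide; open, the fingers measure 114 mm over their backs; the gripper's body (76 mm by 85 mm) begins 54 mm behind the grasp point. The pads swing forward as they close: fully open they stand 13 mm farther back than shut.
Start: joints at [-1.309, 0.423, 1.63, -0, 1.089, -0.019], TCP at [0.173, -0.601, 0.405] pointing down, gripper open.
Joint ranges: [-3, 3], [-0.9, 2.11], [0.09, 2.58], [-1.31, 4.45], [0.11, 2.69], [-2.54, 2.54]. Speed limits (rad/s): [2.39, 2.39, 3.01, 3.14, 3.14, 3.14].

### API

Orientations are given as a unit quaternion [x, y, z, w].
In Python, from workcell import robot gives the robot as it stands.
- The arm moves only by the tool servo_tool, never from a script. Its argument "motion" is a list of rows, each a list of 3 entries, a list of its own where there are three numbers: the shift along the tool's x, y, z in m, then the turn about the tool's z in degrees, then the closure, from -1 (fully open) to 1 (shut). A call has 1 to 20 rows; each row is the pose to reach, as a shift and turn from the pose commanded when the call began, along the tool's axes at that moment; what a row does not reach only later rows make up. A row lasts 1/8 s, in which the tool goes at most 62.5 mm and 10.7 degrees, less where a joint would pass 70% of its speed; a pose out of reach is approached as far as the arm can. A call with a gripper value outside its range is refused whole. The fingers move at their own pace and stop on an object; the grip force is fixed at half the most. Time passes only in rows, so rows that repeat a pose let the fingers close. It gives the time, the measured TCP pose, the force and the opening at its end, in the units of the state.
- robot.get_state(): the state, without advancing time (a new reading comes with each control period).
- robot.capture(name): name is "side" or "top" or "wrist"; returns the picture (480x640x3 uint8, red, green, blue); there is no depth.
- robot.get_calibration(name): a dict with "K" (3x3 intrinsics, pixels), "k1" (the pictures are not rectified: a ray, as slopes to the right and down, at radius r is drawn at 1 + k1 r^2 times it, then the intrinsics apply), "T" (4x4, takes a point from camera to world coordinates). Camera axes: x right, y down, z forward; pixel columns grow to the right and rows downward; lengths in m; the calibration is good to about 2 mm. A picture is of the moment at which its call begins: read the wrist's pose just before it. get_calibration takes no time and is no camera call; for the wrist camera it gives the pose at the moment of the call.
- robot.finish_job(): hands the job in, once; it reports no verdict.
Trained networks look in the newest picture that a camera, given by its name, has taken for a name from the list of things; names that differ only in an ending like _2 or _b are one class to them, and where a whole thing is asked for, a point or a joint stands for the part that bears it (a point fixed in the world has none). Each returns a list of dicts, best first, with "p" (0 to 1); they miss things now and then, are a little off and sometimes report something else, mostly with a low value. They report only what shows in the picture. A call takes as long as a camera call.
- robot.silhouettes(camera, thing): "pixels" (480x640 bool, what is visible of it) and "bbox" ([left, top, right, bottom] in pixels, round what is visible of it).
The state is a dict: "clock": time; "joint_positions": joint angles; "dq": joint speeds; "joint_torque": joint torques, N m; "tool_pos": TCP position; "tool_rot": TCP orientation; "wrist_force": force on the tool from outside, world axes, zero at the start; "ft_torque": the same for the moment, N m; "gripper_width": finger opening in m.
Only numpy, scipy, OpenCV 4.12 (cv2) and the standard library are available. Lean on these libraries where they do the work, as an engineer would, in place of code of your own. Each camera call takes 0.05 s, during which the arm holds its last target.

## Working session

There is one attempt and no reset: what is moved stays moved. The work goes in short steps, Python scripts to look and compute and a tool call to move; the robot and the scene stay as the last step left them, time stands still between calls to the robot, and variables do not carry over. Pictures are saved under pics/ and viewed, and the job is handed in when it is done.

Besides the shell and the picture viewer there is one more tool, called after "Emit:" as name(argument=value, ...), one argument or row to a line, values as JSON. servo_tool: Moves the arm, as the interface text tells. Its arguments: {"type":"object","properties":{"motion":{"type":"array"}},"required":["motion"]}

```bash
mkdir -p pics; ls
python3 - <<'E'
from workcell import robot
import cv2, numpy as np
s=robot.get_state()
for k,v in s.items(): print(k,np.round(v,4) if not isinstance(v,str) else v)
for n in ["side","top","wrist"]:
    c=robot.get_calibration(n); print(n,np.round(c["K"],1).tolist(),c["k1"],np.round(c["T"],4).tolist())
for n in ["side","top","wrist"]:
    im=robot.capture(n); cv2.imwrite(f"pics/{n}0.png",im[:,:,::-1])
print(robot.get_state()["clock"])
E
```

```text
pics
clock 0.0
joint_positions [-1.309   0.4238  1.6307 -0.      1.0886 -0.019 ]
dq [-0.0006  0.0005  0.0005 -0.0008 -0.      0.0001]
joint_torque [ 2.10000e-03 -5.57375e+01 -2.81740e+01  1.00000e-04  7.40000e-03
 -0.00000e+00]
tool_pos [ 0.1731 -0.6002  0.4039]
tool_rot [ 9.902e-01  1.399e-01 -1.000e-04 -8.000e-04]
wrist_force [ 0.5104 -0.2289 -0.1922]
ft_torque [-0.0198 -0.0054  0.0066]
gripper_width 0.0852
side [[442.4, 0.0, 318.8], [0.0, 442.4, 241.8], [0.0, 0.0, 1.0]] -0.04218722276469753 [[-0.9744, -0.1271, 0.1855, 0.3911], [-0.2248, 0.5594, -0.7978, 0.8676], [-0.0024, -0.8191, -0.5737, 0.6686], [0.0, 0.0, 0.0, 1.0]]
top [[564.8, 0.0, 328.3], [0.0, 564.8, 235.8], [0.0, 0.0, 1.0]] -0.038045139677454674 [[0.0258, -0.9939, 0.1073, 0.4854], [-0.9997, -0.0254, 0.0047, -0.0135], [-0.0019, -0.1074, -0.9942, 1.1346], [0.0, 0.0, 0.0, 1.0]]
wrist [[423.4, 0.0, 313.6], [0.0, 423.4, 236.6], [0.0, 0.0, 1.0]] -0.042252893649949566 [[0.278, -0.9266, -0.2532, 0.2361], [-0.9606, -0.2685, -0.0721, -0.5821], [-0.0012, 0.2633, -0.9647, 0.3734], [0.0, 0.0, 0.0, 1.0]]
0.15
```

View pics/top0.png

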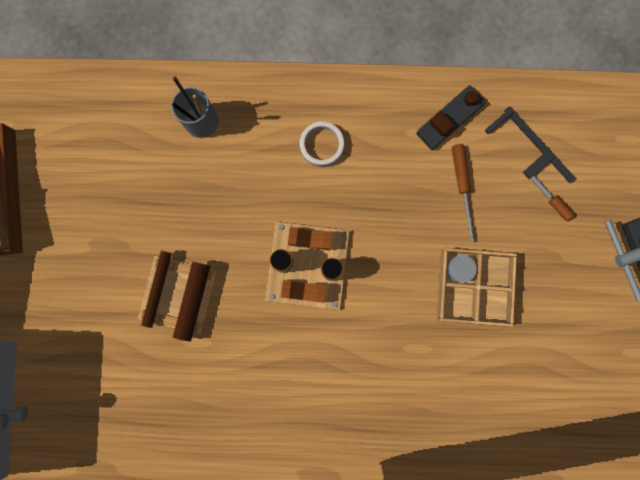

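View pics/side0.png

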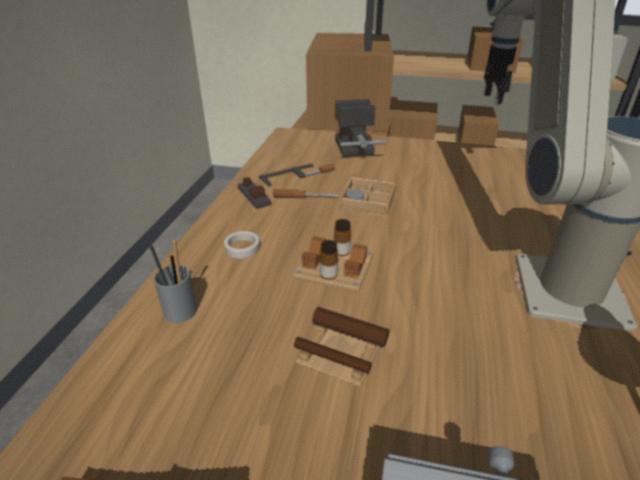

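Run:
```python
from workcell import robot
import numpy as np
d={}
for cam in ["top","side"]:
    for t in ["jig","blank","thin_dowel","rack","crate","jar_a","wax_tin"]:
        r=robot.silhouettes(cam,t)
        for i,x in enumerate(r):
            print(cam,t,i,round(x["p"],2),np.round(x["bbox"],0).tolist(),x["pixels"].sum())
            d[f"{cam}_{t}_{i}"]=x["pixels"]
np.savez_compressed("sil0.npz",**d)
```

```text
top jig 0 0.76 [264.0, 222.0, 348.0, 306.0] 5307
top jig 1 0.61 [440.0, 248.0, 517.0, 328.0] 4848
top blank 0 0.63 [172.0, 260.0, 209.0, 340.0] 1414
top thin_dowel 0 0.96 [142.0, 251.0, 169.0, 328.0] 905
top thin_dowel 1 0.41 [447.0, 256.0, 476.0, 283.0] 671
top thin_dowel 2 0.18 [320.0, 258.0, 343.0, 283.0] 435
top rack 0 0.83 [136.0, 259.0, 218.0, 335.0] 2334
top crate 0 0.88 [438.0, 249.0, 518.0, 327.0] 4956
top jar_a 0 0.64 [317.0, 254.0, 344.0, 282.0] 464
top jar_a 1 0.59 [273.0, 251.0, 294.0, 275.0] 419
top wax_tin 0 0.83 [446.0, 256.0, 476.0, 282.0] 662
side jig 0 0.89 [295.0, 236.0, 373.0, 286.0] 1991
side blank 0 0.91 [313.0, 306.0, 389.0, 347.0] 1384
side thin_dowel 0 0.88 [292.0, 338.0, 371.0, 374.0] 998
side rack 0 0.95 [294.0, 325.0, 378.0, 387.0] 2232
side rack 1 0.16 [337.0, 180.0, 393.0, 216.0] 1575
side crate 0 0.57 [340.0, 180.0, 395.0, 214.0] 1517
side jar_a 0 0.93 [331.0, 218.0, 349.0, 253.0] 580
side jar_a 1 0.82 [319.0, 236.0, 338.0, 281.0] 673
side wax_tin 0 0.57 [345.0, 190.0, 361.0, 202.0] 153
```

The top view shows the rack (about 180,297), jig (308,265) with the dark jar caps at (281,260) and (333,268), and the crate (479,288) with the tin in its upper left cell. I'll measure on enlarged crops.

```bash
cat > h.py <<'E'
import numpy as np, cv2
from workcell import robot
def proj(c,P):
    P=np.atleast_2d(P); T=c["T"]; K=np.array(c["K"]); T=np.array(T)
    q=(P-T[:3,3])@T[:3,:3]; s=q[:,:2]/q[:,2:]; r2=(s**2).sum(1,keepdims=True)
    s=s*(1+c["k1"]*r2); return s*[K[0,0],K[1,1]]+[K[0,2],K[1,2]]
def back(c,uv,z):
    uv=np.atleast_2d(np.asarray(uv,float)); K=np.array(c["K"]);T=np.array(c["T"])
    d=(uv-[K[0,2],K[1,2]])/[K[0,0],K[1,1]]; s=d.copy()
    for _ in range(20): s=d/(1+c["k1"]*(s**2).sum(1,keepdims=True))
    w=np.c_[s,np.ones(len(s))]@T[:3,:3].T; l=(z-T[2,3])/w[:,2]
    return T[:3,3]+w*l[:,None]
E
python3 - <<'E'
import cv2
im=cv2.imread("pics/top0.png")
cv2.imwrite("pics/topjig.png",cv2.resize(im[215:315,255:365],None,fx=6,fy=6,interpolation=cv2.INTER_CUBIC)[:600])
cv2.imwrite("pics/topcrate.png",cv2.resize(im[240:335,430:530],None,fx=6,fy=6,interpolation=cv2.INTER_CUBIC))
cv2.imwrite("pics/toprack.png",cv2.resize(im[245:345,130:230],None,fx=6,fy=6,interpolation=cv2.INTER_CUBIC))
E
python3 - <<'E'
from h import *
c=robot.get_calibration("top"); d=np.load("sil0.npz")
for n,z in [("top_jar_a_0",.08),("top_jar_a_1",.08),("top_wax_tin_0",.042),("top_crate_0",.039),("top_rack_0",.015),("top_blank_0",.04),("top_thin_dowel_0",.035)]:
    m=d[n]; ys,xs=np.nonzero(m); rc=cv2.minAreaRect(np.c_[xs,ys].astype(np.float32))
    print(n,np.round([xs.mean(),ys.mean()],1),np.round(back(c,[xs.mean(),ys.mean()],z),4), np.round(back(c,[rc[0]],z),4), rc)
E
```

```text
top_jar_a_0 [331.5 268.4] [[ 0.5383 -0.0161  0.08  ]] [[ 0.5388 -0.0157  0.08  ]] ((331.3000183105469, 268.10003662109375), (24.59674835205078, 22.807893753051758), 63.43495178222656)
top_jar_a_1 [281.7 260.6] [[0.5504 0.0774 0.08  ]] [[0.5501 0.0772 0.08  ]] ((281.7500305175781, 260.7500305175781), (23.33452033996582, 21.21320343017578), 45.0)
top_wax_tin_0 [460.7 268.3] [[ 0.5467 -0.2664  0.042 ]] [[ 0.5472 -0.266   0.042 ]] ((460.5, 268.0), (26.0, 29.0), 90.0)
top_crate_0 [479.1 289.1] [[ 0.5074 -0.3029  0.039 ]] [[ 0.5125 -0.2989  0.039 ]] ((477.059814453125, 286.3834228515625), (76.95513916015625, 74.92547607421875), 3.945185899734497)
top_rack_0 [176.2 294.4] [[0.482  0.2897 0.015 ]] [[0.4815 0.2876 0.015 ]] ((177.2058868408203, 294.676513671875), (65.24208068847656, 67.18236541748047), 14.03624439239502)
top_blank_0 [191.1 300.5] [[0.4712 0.2532 0.04  ]] [[0.4703 0.2534 0.04  ]] ((191.02308654785156, 300.9153747558594), (18.944454193115234, 78.58439636230469), 15.255120277404785)
top_thin_dowel_0 [156. 289.] [[0.4914 0.3243 0.035 ]] [[0.4915 0.3248 0.035 ]] ((155.75973510742188, 288.9410705566406), (12.442493438720703, 78.10001373291016), 13.781597137451172)
```

View pics/topjig.png

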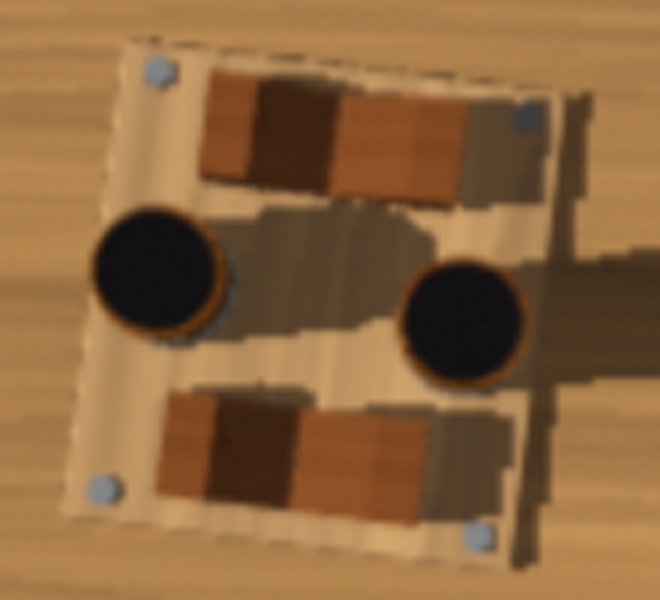

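View pics/topcrate.png

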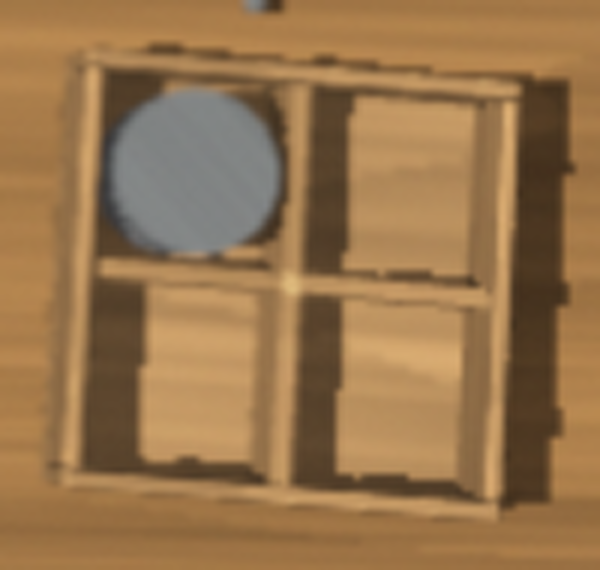

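View pics/toprack.png

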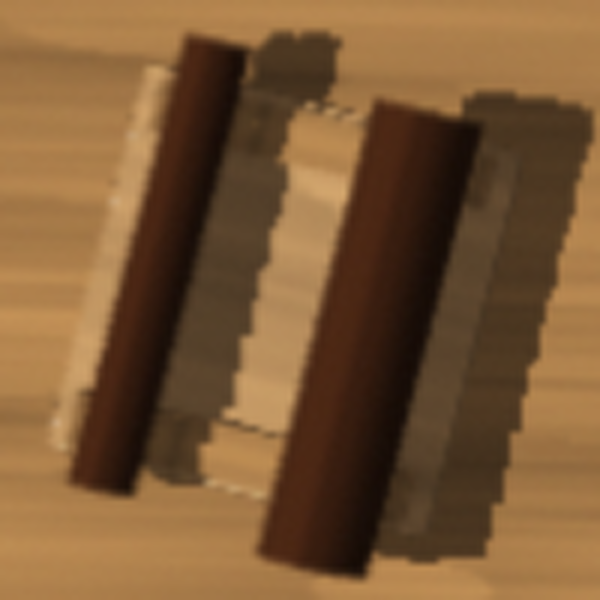

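Run:
```python
from h import *
from scipy.optimize import least_squares
c=robot.get_calibration("top")
cv=lambda p,o:(np.array(p,float)+.5)/6-.5+o
J=cv([(155,269),(462,322)],(255,215)); print("jars",np.round(back(c,J,.097),4).tolist())
def fit(model,uv,x0):
    model=np.array(model,float)
    def P(x):
        a=x[2];R=np.array([[np.cos(a),-np.sin(a)],[np.sin(a),np.cos(a)]])
        return np.c_[model[:,:2]@R.T+x[:2],model[:,2]]
    r=least_squares(lambda x:(proj(c,P(x))-uv).ravel(),x0,loss="soft_l1")
    print(np.round(r.x,4),"yaw deg",round(np.degrees(r.x[2]),2)); print(np.round(proj(c,P(r.x))-uv,1).tolist()); return r.x
# crate: image up=+x, left=+y
h=.071
fit([(h,h,.039),(h,-h,.039),(-h,h,.039),(-h,-h,.039),(0,0,.039)],cv([(83,55),(520,88),(60,480),(498,517),(290,285)],(430,240)),[.5,-.3,0])
m=[(.08,.075,.012),(.08,-.075,.012),(-.08,.075,.012),(-.08,-.075,.012)]
u=[(128,40),(562,93),(63,515),(514,569)]
m+=[(.069,.042,.048),(.069,-.042,.048),(.035,-.042,.048),(.035,.042,.048)]; u+=[(210,70),(468,98),(460,207),(200,180)]
m+=[(-.035,.042,.048),(-.035,-.042,.048),(-.069,-.042,.048),(-.069,.042,.048)]; u+=[(168,392),(432,418),(418,524),(156,496)]
x=fit(m,cv(u,(255,215)),[.54,.03,0])
for j in back(c,J,.097): 
    d=j[:2]-x[:2];a=x[2]; print("jar in jig",round(np.cos(a)*d[0]+np.sin(a)*d[1],4),round(-np.sin(a)*d[0]+np.cos(a)*d[1],4))
# blank ends
for z in (.030,.036,.042):
    e=back(c,cv([(428,108),(314,566)],(130,245)),z); v=e[0]-e[1]; print(z,np.round(e.mean(0),4),"len",np.linalg.norm(v).round(4),"yaw",np.degrees(np.arctan2(v[1],v[0])).round(2))
    e=back(c,cv([(215,42),(102,490)],(130,245)),z); v=e[0]-e[1]; print("   thin",np.round(e.mean(0),4),"len",np.linalg.norm(v).round(4),"yaw",np.degrees(np.arctan2(v[1],v[0])).round(2))
```

```text
jars [[0.5515, 0.0783, 0.097], [0.5377, -0.0162, 0.097]]
[ 0.5115 -0.3008 -0.0542] yaw deg -3.1
[[0.3, -1.1], [-0.2, -0.9], [-0.3, 1.4], [0.1, 0.9], [0.1, -0.1]]
[ 0.547   0.0314 -0.0912] yaw deg -5.22
[[-0.6, -0.1], [1.3, -0.3], [-0.0, 0.4], [0.2, 0.4], [0.1, -0.1], [0.1, 0.3], [-0.6, -0.5], [-0.4, -1.0], [0.4, -0.3], [-0.2, 0.5], [0.1, 0.5], [0.1, 0.0]]
jar in jig 0.0002 0.0471
jar in jig -0.0049 -0.0483
0.03 [0.471 0.255 0.03 ] len 0.1518 yaw -11.34
   thin [0.492  0.3258 0.03  ] len 0.1492 yaw -11.16
0.036 [0.4711 0.2536 0.036 ] len 0.151 yaw -11.34
   thin [0.492 0.324 0.036] len 0.1484 yaw -11.16
0.042 [0.4711 0.2521 0.042 ] len 0.1502 yaw -11.34
   thin [0.4919 0.3221 0.042 ] len 0.1476 yaw -11.16
```

```bash
cat >> h.py <<'E'
def rel(x,y,z,yawdeg,s=None):
    from scipy.spatial.transform import Rotation as Ro
    s=s or robot.get_state(); R=Ro.from_quat(s["tool_rot"]).as_matrix()
    yaw=np.degrees(np.arctan2(R[1,0],R[0,0]))
    d=R.T@(np.array([x,y,z])-s["tool_pos"])
    print("t",round(float(s["clock"]),2),"pos",np.round(s["tool_pos"],4),"yaw",round(yaw,2),"tilt",np.round(np.degrees(R[:2,2]),2),"w",np.round(s["gripper_width"],4),"F",np.round(s["wrist_force"],1),"shift",np.round(d,4).tolist(),"turn",round((yaw-yawdeg+180)%360-180,2))
E
python3 -c "
from h import *
rel(.538,-.016,.30,-5.2)"
```

```text
t 0.85 pos [ 0.1732 -0.6005  0.4047] yaw 16.09 tilt [-0.  0.] w 0.0853 F [-0.   0.4  0.5] shift [0.5125, -0.4605, 0.1047] turn 21.29
```

Emit:
servo_tool(
  motion=[
    [[0.05,-0.045,0.0],2,-1],
    [[0.1,-0.09,0.02],5,-1],
    [[0.15,-0.135,0.04],8,-1],
    [[0.2,-0.18,0.06],11,-1],
    [[0.25,-0.225,0.08],14,-1],
    [[0.3,-0.27,0.1],17,-1],
    [[0.35,-0.315,0.105],20,-1],
    [[0.4,-0.36,0.105],21.3,-1],
    [[0.45,-0.405,0.105],21.3,-1],
    [[0.49,-0.44,0.105],21.3,-1],
    [[0.5125,-0.4605,0.105],21.3,-1],
    [[0.5125,-0.4605,0.105],21.3,-1],
    [[0.5125,-0.4605,0.105],21.3,-1],
    [[0.5125,-0.4605,0.105],21.3,-1],
  ],
)

```text
clock: 2.6
tool_pos: [0.5372, -0.0171, 0.2995]
tool_rot: [0.999, -0.046, -0.001, 0.0]
wrist_force: [-0.4, -0.3, -0.8]
gripper_width: 0.0856
```

Run:
```python
from h import *
c=robot.get_calibration("wrist"); im=robot.capture("wrist"); cv2.imwrite("pics/w1.png",im[:,:,::-1])
import pickle; pickle.dump(c,open("w1.pkl","wb"))
rel(.538,-.016,.222,-5.2)
print(np.round(proj(c,[[.5377,-.0162,.097],[.5515,.0783,.097],[.547,.0314,.012]]),0))
```

```text
t 2.65 pos [ 0.5372 -0.0173  0.2996] yaw -5.31 tilt [-0.06 -0.01] w 0.0855 F [-1.1 -0.2  0.6] shift [0.0007, -0.0014, 0.0776] turn -0.11
[[310. 277.]
 [ 91. 265.]
 [234. 221.]]
```

View pics/w1.png

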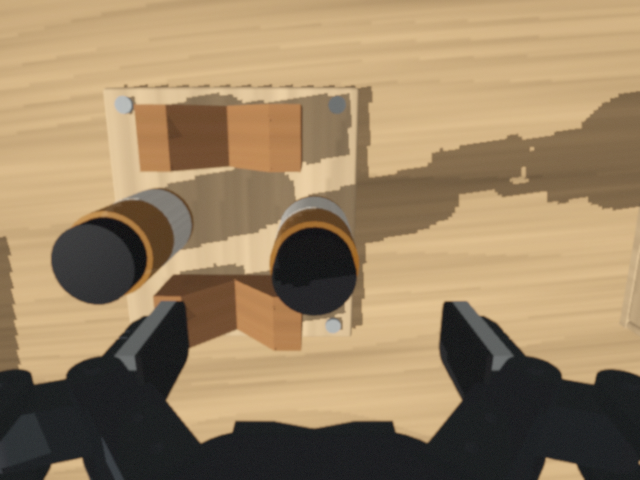

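Wrist view: jar_b's cap is centred at (314,272), 5 px from the prediction; jar_a's is at (98,261). The jars agree to about 2 mm. Descending and gripping jar_b.

Emit:
servo_tool(
  motion=[
    [[0.0015,-0.0005,0.04],0,-1],
    [[0.0015,-0.0005,0.07],0,-1],
    [[0.0015,-0.0005,0.0775],0,-1],
    [[0.0015,-0.0005,0.0775],0,-0.5],
    [[0.0015,-0.0005,0.0775],0,1],
    [[0.0015,-0.0005,0.0775],0,1],
    [[0.0015,-0.0005,0.0775],0,1],
    [[0.0015,-0.0005,0.0775],0,1],
    [[0.0015,-0.0005,0.0775],0,1],
  ],
)

```text
clock: 3.78
tool_pos: [0.5401, -0.0159, 0.2236]
tool_rot: [0.999, -0.045, 0.001, 0.0]
wrist_force: [-1.1, -2.8, 5.4]
gripper_width: 0.0407
```

Run:
```python
from h import *
rel(.5436,-.3366,.217,-3.1)
```

```text
t 3.77 pos [ 0.5401 -0.0159  0.2236] yaw -5.19 tilt [ 0.13 -0.03] w 0.0407 F [-1.1 -2.8  5.4] shift [0.0325, 0.3191, 0.0068] turn -2.09
```

Emit:
servo_tool(
  motion=[
    [[0.0,0.0,-0.04],0,1],
    [[0.0,0.02,-0.075],0,1],
    [[0.006,0.06,-0.08],0,1],
    [[0.012,0.11,-0.08],-1,1],
    [[0.017,0.16,-0.08],-2,1],
    [[0.022,0.21,-0.08],-2,1],
    [[0.027,0.26,-0.08],-2,1],
    [[0.031,0.3,-0.08],-2,1],
    [[0.033,0.3185,-0.075],-2,1],
    [[0.033,0.3185,-0.06],-2,1],
    [[0.033,0.3185,-0.05],-2,1],
  ],
)

```text
clock: 5.15
tool_pos: [0.5431, -0.3343, 0.2706]
tool_rot: [1.0, -0.028, -0.001, -0.001]
wrist_force: [0.2, 0.8, -1.1]
gripper_width: 0.0405
```

Run:
```python
from h import *
c=robot.get_calibration("wrist"); im=robot.capture("wrist"); cv2.imwrite("pics/w2.png",im[:,:,::-1])
rel(.5436,-.3366,.218,-3.1)
h=.071;a=np.radians(-3.1);R=np.array([[np.cos(a),-np.sin(a)],[np.sin(a),np.cos(a)]])
P=np.array([(h,h),(h,-h),(-h,h),(-h,-h),(0,0)])@R.T+[.5115,-.3008]
print(np.round(proj(c,np.c_[P,np.full(5,.039)])).tolist())
```

```text
t 5.2 pos [ 0.5428 -0.3339  0.2694] yaw -3.14 tilt [-0.2   0.14] w 0.0405 F [-0.6  1.3 -2.4] shift [0.0011, 0.0028, 0.0514] turn -0.04
[[100.0, 182.0], [396.0, 181.0], [134.0, 429.0], [382.0, 430.0], [252.0, 317.0]]
```

View pics/w2.png

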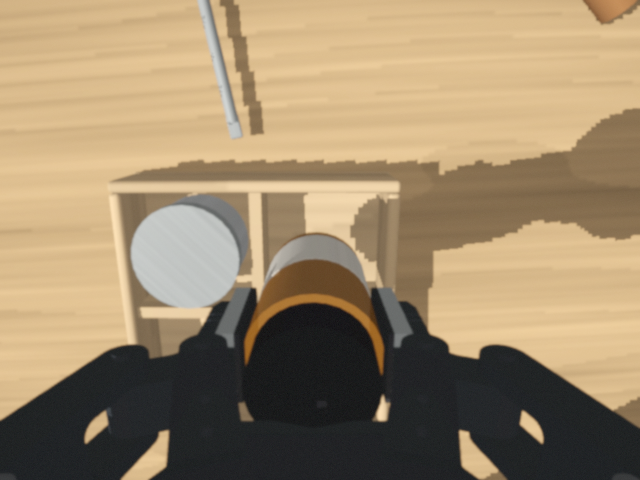

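Emit:
servo_tool(
  motion=[
    [[0.0,0.001,0.02],0,1],
    [[0.0,0.001,0.04],0,1],
    [[0.0,0.001,0.049],0,1],
    [[0.0,0.001,0.052],0,1],
    [[0.0,0.001,0.052],0,1],
  ],
)

```text
clock: 5.82
tool_pos: [0.5435, -0.3369, 0.2202]
tool_rot: [1.0, -0.028, 0.0, 0.0]
wrist_force: [-0.5, 0.0, -1.7]
gripper_width: 0.0403
```

Run:
```python
from h import *
rel(.5436,-.3366,.2176,-3.1)
```

```text
t 5.83 pos [ 0.5435 -0.3369  0.2202] yaw -3.21 tilt [ 0.01 -0.  ] w 0.0403 F [-0.5  0.  -1.7] shift [0.0, -0.0003, 0.0026] turn -0.11
```

Emit:
servo_tool(
  motion=[
    [[0.0,0.0,0.002],0,1],
    [[0.0,0.0,0.003],0,1],
    [[0.0,0.0,0.003],0,1],
    [[0.0,0.0,0.003],0,0.0],
    [[0.0,0.0,0.003],0,-1],
    [[0.0,0.0,0.003],0,-1],
    [[0.0,0.0,0.003],0,-1],
    [[0.0,0.0,-0.03],0,-1],
    [[0.0,0.0,-0.07],0,-1],
    [[0.0,0.0,-0.09],0,-1],
  ],
)

```text
clock: 7.08
tool_pos: [0.5439, -0.3371, 0.3123]
tool_rot: [1.0, -0.028, 0.001, 0.001]
wrist_force: [0.3, -0.7, -0.1]
gripper_width: 0.0856
```

Run:
```python
from h import *
c=robot.get_calibration("wrist"); im=robot.capture("wrist"); cv2.imwrite("pics/w3.png",im[:,:,::-1])
im=robot.capture("side"); cv2.imwrite("pics/s3.png",cv2.resize(im[150:300,260:420,::-1],None,fx=4,fy=4))
rel(.552,.077,.30,-5.2)
```

```text
t 7.17 pos [ 0.5441 -0.3372  0.3125] yaw -3.21 tilt [ 0.2  -0.13] w 0.0853 F [ 0.   0.2 -0.7] shift [-0.0153, -0.414, 0.0116] turn 1.99
```

View pics/w3.png

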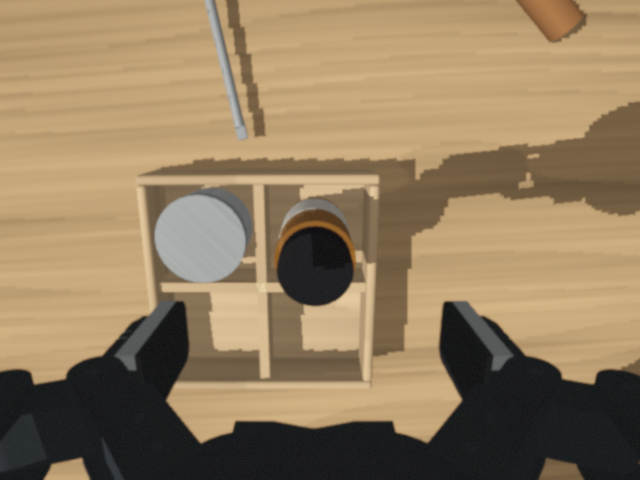

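View pics/s3.png

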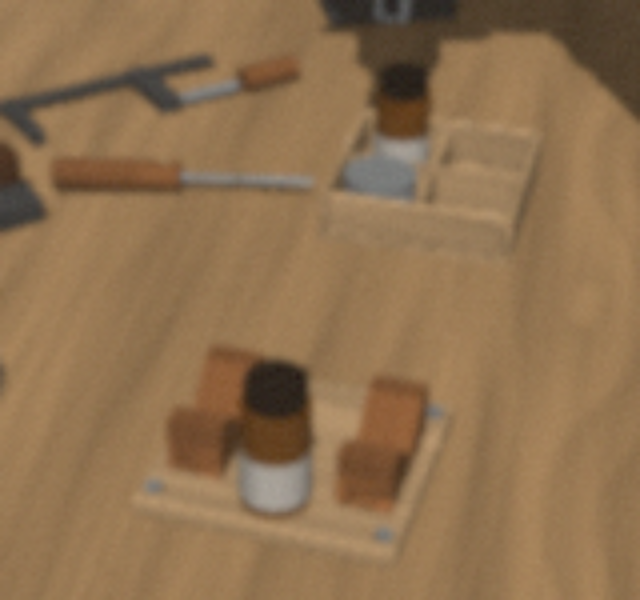

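jar_b stands upright in the upper right cell (cap at 315,265 in the wrist view). On to jar_a.

Emit:
servo_tool(
  motion=[
    [[-0.001,-0.04,0.005],0,-1],
    [[-0.003,-0.09,0.01],1,-1],
    [[-0.005,-0.14,0.01],2,-1],
    [[-0.007,-0.19,0.01],2,-1],
    [[-0.009,-0.24,0.01],2,-1],
    [[-0.011,-0.29,0.01],2,-1],
    [[-0.013,-0.34,0.01],2,-1],
    [[-0.0145,-0.385,0.01],2,-1],
    [[-0.0145,-0.414,0.01],2,-1],
    [[-0.0145,-0.414,0.01],2,-1],
    [[-0.0145,-0.414,0.04],2,-1],
    [[-0.0145,-0.414,0.075],2,-1],
    [[-0.0145,-0.414,0.088],2,-1],
    [[-0.0145,-0.414,0.088],2,-0.5],
    [[-0.0145,-0.414,0.088],2,1],
    [[-0.0145,-0.414,0.088],2,1],
    [[-0.0145,-0.414,0.088],2,1],
    [[-0.0145,-0.414,0.088],2,1],
    [[-0.0145,-0.414,0.088],2,1],
  ],
)

```text
clock: 9.55
tool_pos: [0.5527, 0.0773, 0.2235]
tool_rot: [0.999, -0.045, 0.001, -0.0]
wrist_force: [-0.6, -1.5, 6.9]
gripper_width: 0.0407
```

Run:
```python
from h import *
rel(.4794,-.2655,.2225,-3.1)
```

```text
t 9.55 pos [0.5527 0.0773 0.2235] yaw -5.19 tilt [ 0.13 -0.  ] w 0.0407 F [-0.6 -1.5  6.9] shift [-0.042, 0.348, 0.0009] turn -2.09
```

Emit:
servo_tool(
  motion=[
    [[0.0,0.0,-0.04],0,1],
    [[-0.003,0.02,-0.075],0,1],
    [[-0.008,0.06,-0.08],0,1],
    [[-0.014,0.11,-0.08],-1,1],
    [[-0.02,0.16,-0.08],-2,1],
    [[-0.026,0.21,-0.08],-2,1],
    [[-0.032,0.26,-0.08],-2,1],
    [[-0.037,0.31,-0.08],-2,1],
    [[-0.042,0.34,-0.075],-2,1],
    [[-0.042,0.348,-0.06],-2,1],
    [[-0.042,0.348,-0.045],-2,1],
    [[-0.042,0.348,-0.02],-2,1],
    [[-0.042,0.348,-0.003],-2,1],
    [[-0.042,0.348,0.002],-2,1],
    [[-0.042,0.348,0.005],-2,1],
    [[-0.042,0.348,0.005],-2,1],
  ],
)

```text
clock: 11.55
tool_pos: [0.4791, -0.2653, 0.2179]
tool_rot: [1.0, -0.028, 0.001, 0.0]
wrist_force: [0.1, 0.2, -2.0]
gripper_width: 0.0403
```

Run:
```python
from h import *
rel(.4794,-.2655,.2176,-3.1)
```

```text
t 11.55 pos [ 0.4791 -0.2653  0.2179] yaw -3.19 tilt [ 0.06 -0.03] w 0.0403 F [ 0.1  0.2 -2. ] shift [0.0003, 0.0002, 0.0003] turn -0.09
```

Now release, rise, and check.

Emit:
servo_tool(
  motion=[
    [[0.0,0.0,0.001],0,1],
    [[0.0,0.0,0.001],0,0.0],
    [[0.0,0.0,0.001],0,-1],
    [[0.0,0.0,0.001],0,-1],
    [[0.0,0.0,0.001],0,-1],
    [[0.0,0.0,-0.03],0,-1],
    [[0.0,0.0,-0.07],0,-1],
    [[0.0,0.0,-0.1],0,-1],
    [[0.0,0.0,-0.12],0,-1],
    [[0.0,0.0,-0.12],0,-1],
  ],
)

```text
clock: 12.8
tool_pos: [0.4791, -0.2657, 0.3386]
tool_rot: [1.0, -0.028, 0.001, 0.001]
wrist_force: [0.1, -0.3, -0.5]
gripper_width: 0.0855
```

Run:
```python
from h import *
c=robot.get_calibration("wrist"); im=robot.capture("wrist"); cv2.imwrite("pics/w4.png",im[:,:,::-1])
im=robot.capture("side"); cv2.imwrite("pics/s4.png",cv2.resize(im[150:300,260:420,::-1],None,fx=4,fy=4))
rel(.547,.0314,.34,-5.2)
rel(.471,.2536,.34,-11.3)
```

```text
t 12.9 pos [ 0.4785 -0.2653  0.3366] yaw -3.21 tilt [-0.03  0.02] w 0.0851 F [-0.4 -0.2  0.1] shift [0.0518, -0.3001, -0.0033] turn 1.99
t 12.9 pos [ 0.4785 -0.2653  0.3366] yaw -3.21 tilt [-0.03  0.02] w 0.0851 F [-0.4 -0.2  0.1] shift [-0.0365, -0.5177, -0.0032] turn 8.09
```

View pics/w4.png

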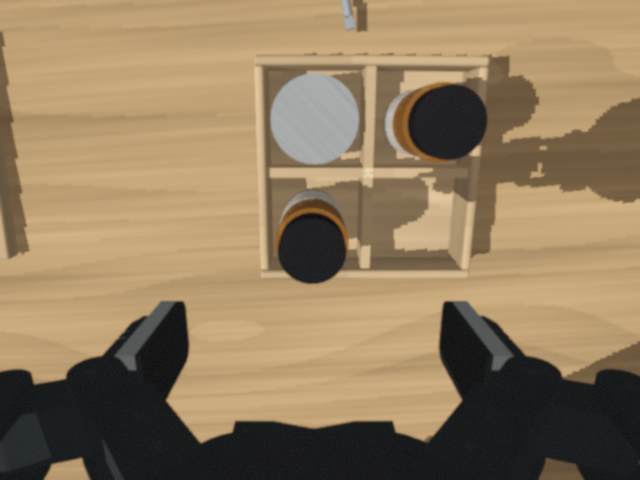

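View pics/s4.png

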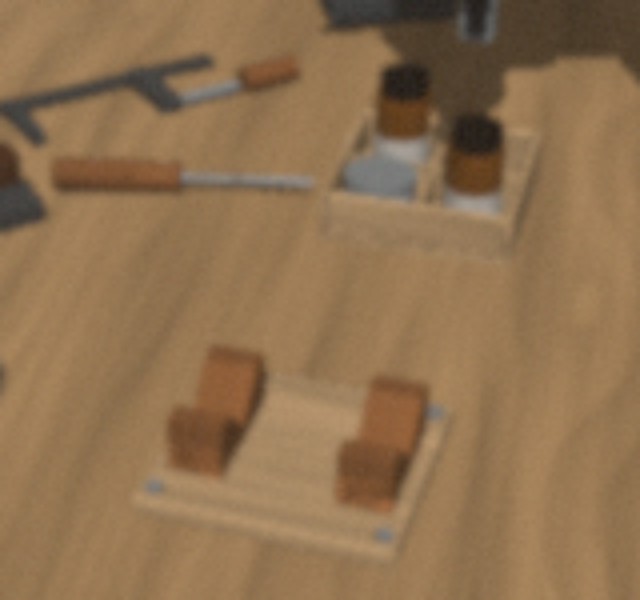

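Both jars are upright and released in diagonal cells. Next, a settled look at the jig from above.

Emit:
servo_tool(
  motion=[
    [[0.005,-0.04,-0.01],0,-1],
    [[0.01,-0.09,-0.01],1,-1],
    [[0.015,-0.14,-0.01],2,-1],
    [[0.02,-0.19,-0.01],2,-1],
    [[0.025,-0.24,-0.01],2,-1],
    [[0.032,-0.28,-0.01],2,-1],
    [[0.035,-0.299,-0.01],2,-1],
    [[0.035,-0.299,-0.01],2,-1],
    [[0.035,-0.299,-0.01],2,-1],
    [[0.035,-0.299,-0.01],2,-1],
    [[0.035,-0.299,-0.01],2,-1],
  ],
)

```text
clock: 14.28
tool_pos: [0.5303, 0.0303, 0.3473]
tool_rot: [0.999, -0.046, 0.0, 0.0]
wrist_force: [0.2, -0.8, 0.2]
gripper_width: 0.0854
```

Run:
```python
from h import *
import pickle
c=robot.get_calibration("wrist"); im=robot.capture("wrist"); cv2.imwrite("pics/w5.png",im[:,:,::-1])
cv2.imwrite("pics/w5z.png",cv2.resize(im[60:320,150:450,::-1],None,fx=2.3,fy=2.3,interpolation=cv2.INTER_CUBIC))
im=robot.capture("top"); cv2.imwrite("pics/top5.png",im[:,:,::-1])
pickle.dump(c,open("w5.pkl","wb"))
rel(.471,.2536,.34,-11.3)
```

```text
t 14.38 pos [0.5304 0.0306 0.3473] yaw -5.26 tilt [ 0.01 -0.  ] w 0.0855 F [0.7 0.9 0.2] shift [-0.0796, -0.2166, 0.0073] turn 6.04
```

View pics/w5z.png

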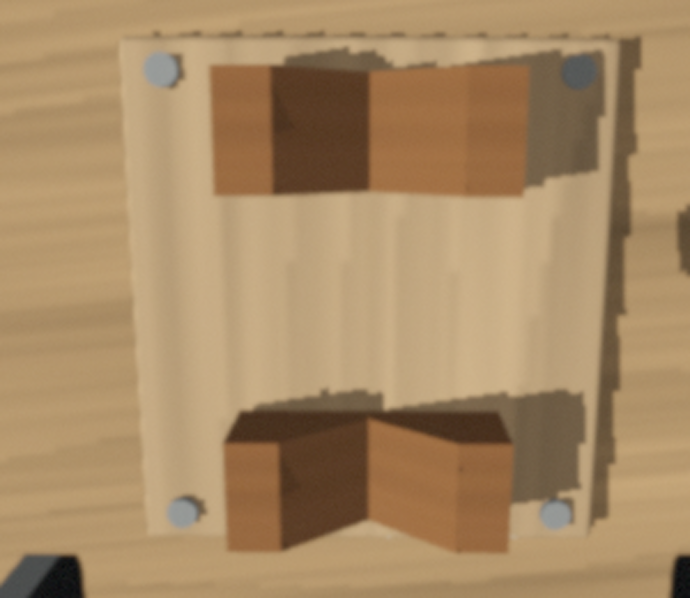

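Run:
```python
from h import *
import pickle
from scipy.optimize import least_squares
c=pickle.load(open("w5.pkl","rb"))
m=[];u=[]
def a(x,y,z,px,py): m.append((x,y,z));u.append((px,py))
a(.08,.075,.012,121,40);a(.08,-.075,.012,617,40);a(-.08,.075,.012,148,533);a(-.08,-.075,.012,590,533)
for x,row,cols in [(.069,66,(212,272,467,529)),(.035,195,(215,273,470,524)),(-.035,443,(227,281,457,511)),(-.069,551,(229,281,459,508))]:
    for y,cx in zip((.042,.026,-.026,-.042),cols): a(x,y,.048,cx,row)
a(.069,0,.022,369,72);a(.035,0,.022,369,190);a(-.035,0,.022,369,418);a(-.069,0,.022,369,519)
m=np.array(m);u=(np.array(u)+.5)/2.3-.5+[150,60]
def P(x):
    t=x[2];R=np.array([[np.cos(t),-np.sin(t)],[np.sin(t),np.cos(t)]])
    return np.c_[m[:,:2]@R.T+x[:2],m[:,2]+x[3]]
f=lambda x:(proj(c,P(x))-u).ravel()
r=least_squares(f,[.547,.031,-.09,0],loss="soft_l1")
print(np.round(r.x,4),np.degrees(r.x[2])); print(np.round(r.fun.reshape(-1,2),1).tolist())
r=least_squares(lambda x:f(np.r_[x,0]),[.547,.031,-.09],loss="soft_l1"); print("z fixed",np.round(r.x,4),np.degrees(r.x[2]))
```

```text
[ 0.5466  0.0304 -0.0945 -0.0019] -5.416844789343267
[[-1.0, -1.5], [2.1, -0.8], [0.4, 1.4], [0.1, 1.9], [-0.6, -0.1], [-0.4, -0.1], [0.3, 0.1], [-0.4, 0.3], [0.2, 0.6], [0.4, 0.6], [-2.3, 0.9], [-0.4, 1.0], [-1.0, -0.6], [-0.6, -0.6], [0.6, -0.3], [1.0, -0.3], [0.1, -0.6], [0.6, -0.5], [-1.6, -0.3], [0.2, -0.3], [0.5, 0.3], [0.4, 0.8], [0.3, -0.2], [0.2, -0.5]]
z fixed [ 0.5469  0.0304 -0.0944] -5.410126686422678
```

Jig pose: (0.5467, 0.031), yaw -5.3 deg; the top and wrist fits agree within 0.6 mm and 0.2 deg. Next, look at the blank.

Emit:
servo_tool(
  motion=[
    [[-0.02,-0.04,0.0],2,-1],
    [[-0.04,-0.09,0.0],3,-1],
    [[-0.06,-0.14,0.0],5,-1],
    [[-0.08,-0.19,0.0],6,-1],
    [[-0.09,-0.2155,0.0],6,-1],
    [[-0.09,-0.2155,0.0],6,-1],
    [[-0.09,-0.2155,0.0],6,-1],
    [[-0.09,-0.2155,0.0],6,-1],
  ],
)

```text
clock: 15.38
tool_pos: [0.4607, 0.2529, 0.3472]
tool_rot: [0.995, -0.098, -0.0, 0.0]
wrist_force: [0.2, 0.4, 0.1]
gripper_width: 0.0853
```

Run:
```python
from h import *
import pickle
c=robot.get_calibration("wrist"); im=robot.capture("wrist"); cv2.imwrite("pics/w6.png",im[:,:,::-1])
pickle.dump(c,open("w6.pkl","wb"))
r=robot.silhouettes("wrist","blank")
for x in r: print(x["p"],x["bbox"],x["pixels"].sum())
rel(.471,.2536,.193,-11.3)
```

```text
t 15.47 pos [0.4607 0.253  0.3473] yaw -11.3 tilt [-0. -0.] w 0.0857 F [ 0.6  0.3 -0.3] shift [0.01, -0.0026, 0.1543] turn 0.0
```

View pics/w6.png

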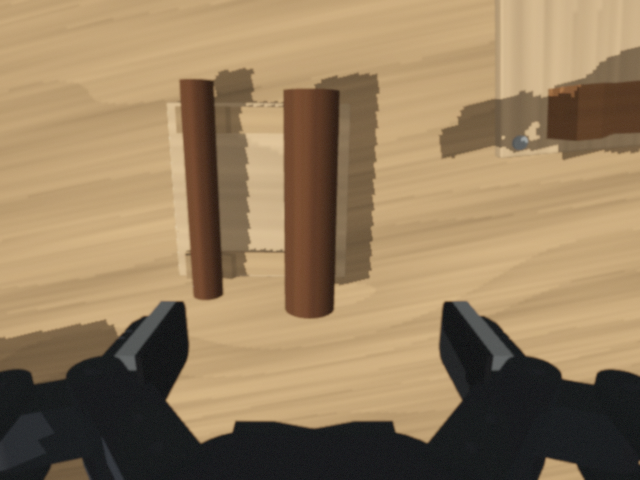

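Run:
```python
from h import *
import pickle
from scipy.optimize import least_squares
import cv2
c=pickle.load(open("w6.pkl","rb")); im=cv2.imread("pics/w6.png")
# mask of dark-brown blank by colour
sub=im.astype(int); m=((sub[:,:,2]<130)&(sub[:,:,0]<70)).astype(np.uint8); m[:80]=0;m[325:]=0;m[:,:265]=0;m[:,360:]=0
n,l,st,ce=cv2.connectedComponentsWithStats(m); k=1+np.argmax(st[1:,4]); m=(l==k); print(st[k])
t=np.linspace(0,2*np.pi,60)
def hull(x):
    yaw=x[2];ax=np.array([np.cos(yaw),np.sin(yaw),0]);b=np.array([-np.sin(yaw),np.cos(yaw),0]);
    pts=[np.array([x[0],x[1],x[3]])+s*.075*ax+.018*(np.cos(t)[:,None]*b+np.sin(t)[:,None]*np.array([0,0,1])) for s in(1,-1)]
    return cv2.convexHull(proj(c,np.vstack(pts)).astype(np.float32))
cnt=max(cv2.findContours(m.astype(np.uint8),cv2.RETR_EXTERNAL,cv2.CHAIN_APPROX_NONE)[0],key=len)[:,0]
f=lambda x,cn=cnt:np.array([cv2.pointPolygonTest(hull(x),tuple(map(float,p)),True)-.5 for p in cn])
r=least_squares(f,[.471,.2536,-.197,.036],loss="soft_l1",diff_step=1e-3)
print(np.round(r.x,4),np.degrees(r.x[2]),np.abs(r.fun).mean())
for z in(.033,.037,.041):
    r=least_squares(lambda x:f(np.r_[x,z]),[.471,.2536,-.197],loss="soft_l1",diff_step=1e-3); print(z,np.round(r.x,4),np.degrees(r.x[2]),r.cost)
rel(*r.x[:2],.193,np.degrees(r.x[2]))
```

```text
[  284    80    76   238 13391]
[ 0.4749  0.2499 -0.2185  0.0422] -12.516965759965766 6.08708483002078
0.033 [ 0.4717  0.2511 -0.2131] -12.21101350474941 4702.649418711307
0.037 [ 0.4731  0.2506 -0.2154] -12.341291716945273 4554.354694007341
0.041 [ 0.4746  0.2501 -0.218 ] -12.48962295998175 4471.57501430899
t 15.47 pos [0.4607 0.253  0.3473] yaw -11.3 tilt [-0. -0.] w 0.0857 F [ 0.6  0.3 -0.3] shift [0.0142, 0.0002, 0.1543] turn 1.19
```

Run:
```python
from h import *
import pickle
from scipy.optimize import least_squares
c=pickle.load(open("w6.pkl","rb")); im=cv2.imread("pics/w6.png")
for p in [(200,300),(200,330),(200,335),(200,350),(200,365),(314,308)]: print(p,im[p])
hsv=cv2.cvtColor(im,cv2.COLOR_BGR2HSV)
m=((hsv[:,:,0]<12)&(hsv[:,:,1]>90)&(hsv[:,:,2]<150)).astype(np.uint8); m[:80]=0;m[325:]=0;m[:,:265]=0;m[:,360:]=0
n,l,st,ce=cv2.connectedComponentsWithStats(m); k=1+np.argmax(st[1:,4]); m=(l==k).astype(np.uint8); print(st[k])
t=np.linspace(0,2*np.pi,60)
def hull(x):
    yaw=x[2];ax=np.array([np.cos(yaw),np.sin(yaw),0]);b=np.array([-np.sin(yaw),np.cos(yaw),0]);
    pts=[np.array([x[0],x[1],x[3]])+s*.075*ax+.018*(np.cos(t)[:,None]*b+np.sin(t)[:,None]*np.array([0,0,1])) for s in(1,-1)]
    return cv2.convexHull(proj(c,np.vstack(pts)).astype(np.float32))
cnt=max(cv2.findContours(m,cv2.RETR_EXTERNAL,cv2.CHAIN_APPROX_NONE)[0],key=len)[:,0]
f=lambda x,cn=cnt:np.array([cv2.pointPolygonTest(hull(x),tuple(map(float,p)),True)-.5 for p in cn])
r=least_squares(f,[.471,.2536,-.197,.036],loss="soft_l1",diff_step=1e-3)
print(np.round(r.x,4),np.degrees(r.x[2]),np.abs(r.fun).mean())
for z in(.033,.037):
    r=least_squares(lambda x:f(np.r_[x,z]),[.471,.2536,-.197],loss="soft_l1",diff_step=1e-3); print(z,np.round(r.x,4),np.degrees(r.x[2]),r.cost)
rel(*r.x[:2],.193,np.degrees(r.x[2]))
```

```text
(200, 300) [ 51  78 121]
(200, 330) [25 39 59]
(200, 335) [28 41 56]
(200, 350) [ 73 101 124]
(200, 365) [ 72 101 123]
(314, 308) [ 47  69 108]
[ 301   90   37  227 3974]
[ 0.4604  0.2468 -0.3405 -0.0231] -19.507919392838854 8.453941646163242
0.033 [ 0.4702  0.2612 -0.2207] -12.645221613930229 10694.988336435159
0.037 [ 0.4698  0.2613 -0.2277] -13.04669107647112 10770.825077931846
t 15.47 pos [0.4607 0.253  0.3473] yaw -11.3 tilt [-0. -0.] w 0.0857 F [ 0.6  0.3 -0.3] shift [0.0073, -0.0099, 0.1542] turn 1.75
```

Run:
```python
from h import *
import pickle
from scipy.optimize import least_squares
c=pickle.load(open("w6.pkl","rb")); im=cv2.imread("pics/w6.png")
m=((im[:,:,0]<62)&(im[:,:,2]<135)).astype(np.uint8); m[:80]=0;m[325:]=0;m[:,:265]=0;m[:,360:]=0
m=cv2.morphologyEx(m,cv2.MORPH_OPEN,np.ones((15,15)))
n,l,st,ce=cv2.connectedComponentsWithStats(m); k=1+np.argmax(st[1:,4]); m=(l==k).astype(np.uint8); print(st[k])
t=np.linspace(0,2*np.pi,60)
def hull(x):
    yaw=x[2];ax=np.array([np.cos(yaw),np.sin(yaw),0]);b=np.array([-np.sin(yaw),np.cos(yaw),0]);
    pts=[np.array([x[0],x[1],x[3]])+s*.075*ax+.018*(np.cos(t)[:,None]*b+np.sin(t)[:,None]*np.array([0,0,1])) for s in(1,-1)]
    return cv2.convexHull(proj(c,np.vstack(pts)).astype(np.float32))
cnt=max(cv2.findContours(m,cv2.RETR_EXTERNAL,cv2.CHAIN_APPROX_NONE)[0],key=len)[:,0]
f=lambda x,cn=cnt:np.array([cv2.pointPolygonTest(hull(x),tuple(map(float,p)),True)-.5 for p in cn])
r=least_squares(f,[.471,.2536,-.197,.036],loss="soft_l1",diff_step=1e-3)
print(np.round(r.x,4),np.degrees(r.x[2]),np.abs(r.fun).mean())
for z in(.033,.037,.041):
    r=least_squares(lambda x:f(np.r_[x,z]),[.471,.2536,-.197],loss="soft_l1",diff_step=1e-3); print(z,np.round(r.x,4),np.degrees(r.x[2]),r.cost)
v=im.copy(); cv2.drawContours(v,[cnt[:,None]],-1,(0,255,0),1); cv2.imwrite("pics/w6c.png",cv2.resize(v[70:330,240:380],None,fx=2.2,fy=2.2))
```

```text
[  284    89    56   228 11679]
[ 0.4705  0.2523 -0.2068  0.03  ] -11.846874211924543 0.439874629862889
0.033 [ 0.4708  0.2522 -0.2066] -11.839030117734373 131.37708213646283
0.037 [ 0.4707  0.2522 -0.2064] -11.825730971721981 339.0304828946671
0.041 [ 0.4703  0.2522 -0.2062] -11.812842889658105 584.5769580273793
```

View pics/w6c.png

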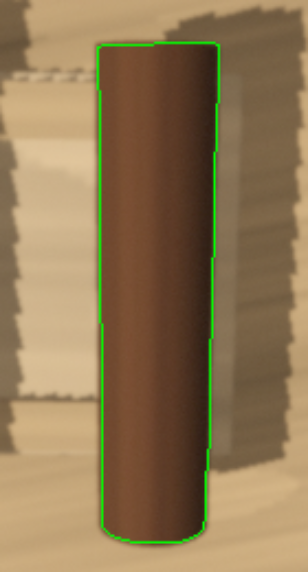

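Emit:
servo_tool(
  motion=[
    [[0.01,-0.0013,0.03],0.4,-0.5],
    [[0.01,-0.0013,0.08],0.4,-0.5],
    [[0.01,-0.0013,0.1],0.4,-0.5],
    [[0.01,-0.0013,0.1],0.4,-0.5],
    [[0.01,-0.0013,0.1],0.4,-0.5],
  ],
)

```text
clock: 16.1
tool_pos: [0.471, 0.2532, 0.2481]
tool_rot: [0.995, -0.101, 0.001, -0.0]
wrist_force: [-0.6, 0.0, -0.4]
gripper_width: 0.0641
```

Run:
```python
from h import *
im=robot.capture("wrist"); cv2.imwrite("pics/w7.png",im[:,:,::-1])
rel(.4707,.2523,.187,-11.7)
```

```text
t 16.15 pos [0.4711 0.2533 0.2484] yaw -11.63 tilt [0.11 0.05] w 0.0641 F [-0.1 -0.2  0.7] shift [-0.0002, 0.0012, 0.0614] turn 0.07
```

View pics/w7.png

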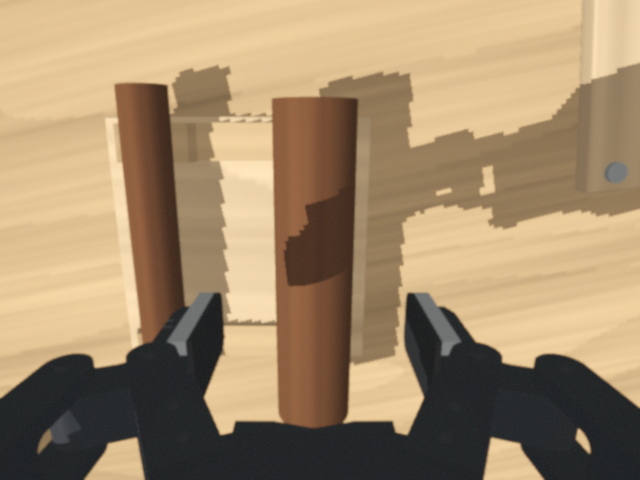

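The blank (column 314 or so) is centred between the pads (222 to 407), and the left finger stays clear of the dowel. Descending and gripping.

Emit:
servo_tool(
  motion=[
    [[0.0,0.0,0.025],0,-0.5],
    [[0.0,0.0,0.05],0,-0.5],
    [[0.0,0.0,0.0605],0,-0.5],
    [[0.0,0.0,0.0605],0,-0.5],
    [[0.0,0.0,0.0605],0,0.0],
    [[0.0,0.0,0.0605],0,1],
    [[0.0,0.0,0.0605],0,1],
    [[0.0,0.0,0.0605],0,1],
    [[0.0,0.0,0.0605],0,1],
    [[0.0,0.0,0.0605],0,1],
  ],
)

```text
clock: 17.4
tool_pos: [0.4708, 0.2533, 0.188]
tool_rot: [0.995, -0.101, 0.001, -0.0]
wrist_force: [-1.2, -2.6, 6.7]
gripper_width: 0.0346
```

Run:
```python
from h import *
rel(.5467,.031,.30,-5.3)
```

```text
t 17.4 pos [0.4708 0.2533 0.188 ] yaw -11.61 tilt [0.08 0.03] w 0.0346 F [-1.2 -2.6  6.7] shift [0.1192, 0.2024, -0.112] turn -6.31
```

Emit:
servo_tool(
  motion=[
    [[0.0,0.0,-0.03],0,1],
    [[0.0,0.0,-0.07],0,1],
    [[0.01,0.02,-0.1],0,1],
    [[0.03,0.055,-0.11],-2,1],
    [[0.055,0.095,-0.11],-4,1],
    [[0.08,0.135,-0.11],-6.3,1],
    [[0.1,0.17,-0.11],-6.3,1],
    [[0.115,0.195,-0.11],-6.3,1],
    [[0.1192,0.2024,-0.1],-6.3,1],
    [[0.1192,0.2024,-0.08],-6.3,1],
    [[0.1192,0.2024,-0.08],-6.3,1],
    [[0.1192,0.2024,-0.08],-6.3,1],
    [[0.1192,0.2024,-0.08],-6.3,1],
  ],
)

```text
clock: 19.02
tool_pos: [0.5466, 0.0315, 0.2674]
tool_rot: [0.999, -0.046, 0.001, -0.0]
wrist_force: [0.5, 0.4, -1.8]
gripper_width: 0.0343
```

Run:
```python
from h import *
import pickle
c=robot.get_calibration("wrist"); im=robot.capture("wrist"); cv2.imwrite("pics/w8.png",im[:,:,::-1]); pickle.dump(c,open("w8.pkl","wb"))
im=robot.capture("top"); cv2.imwrite("pics/top8.png",im[:,:,::-1]); cv2.imwrite("pics/top8z.png",cv2.resize(im[215:315,255:365,::-1],None,fx=6,fy=6,interpolation=cv2.INTER_CUBIC))
im=robot.capture("side"); cv2.imwrite("pics/s8.png",cv2.resize(im[200:310,270:410,::-1],None,fx=5,fy=5,interpolation=cv2.INTER_CUBIC))
rel(.5467,.031,.2035,-5.3)
```

```text
t 19.18 pos [0.5466 0.0312 0.2672] yaw -5.29 tilt [0.05 0.  ] w 0.0344 F [ 0.4 -0.2 -1.6] shift [0.0001, 0.0002, 0.0637] turn 0.01
```

View pics/w8.png

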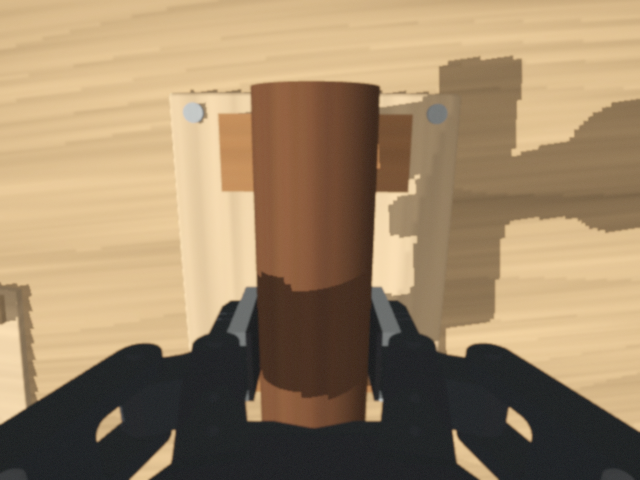

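View pics/s8.png

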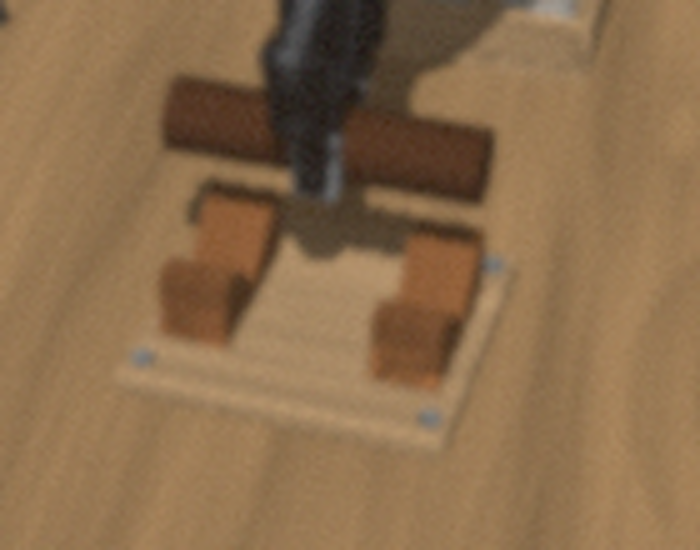

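View pics/top8z.png

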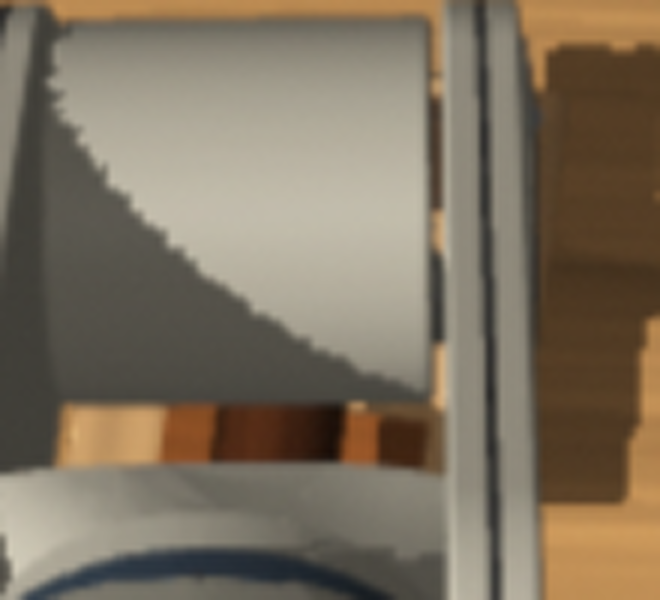

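```bash
python3 - <<'E'
from h import *
import pickle
c=pickle.load(open("w8.pkl","rb"))
t=np.linspace(0,2*np.pi,24,endpoint=False)
def ends(x,y,yaw,z):
    yaw=np.radians(yaw);ax=np.array([np.cos(yaw),np.sin(yaw),0]);b=np.array([-np.sin(yaw),np.cos(yaw),0])
    return np.array([x,y,z])+.075*ax+.018*(np.cos(t)[:,None]*b+np.sin(t)[:,None]*np.array([0,0,1]))
for z in (.108,.111,.114):
  for yaw in (-5.3,-4.3):
    p=proj(c,ends(.5466,.0312,yaw,z)); print(z,yaw,"left",p[:,0].min().round(1),"right",p[:,0].max().round(1),"top",p[:,1].min().round(1))
    a=np.radians(yaw)
    for s in (.075,0):
        q=proj(c,[[.5466+s*np.cos(a)+k*.018*-np.sin(a),.0312+s*np.sin(a)+k*.018*np.cos(a),z] for k in(1,-1)]); print("   ",s,q.round(1).tolist())
print(np.round(proj(c,[[.5466+.08*.9957-.075*.0924*k*-1*-1, .0312-.08*.0924+.075*.9957*k,.012] for k in (1,-1)]),1))
E
python3 - <<'E'
import cv2
im=cv2.imread("pics/w8.png"); cv2.imwrite("pics/w8z.png",cv2.resize(im[70:280,160:470],None,fx=2.5,fy=2.5,interpolation=cv2.INTER_CUBIC))
for r in (95,120,180,240): 
    g=im[r].astype(int); print(r,[ (i,g[i].tolist()) for i in list(range(246,262,3))+list(range(368,386,3))])
E
```

```text
0.108 -5.3 left 251.0 right 375.6 top 83.1
    0.075 [[251.2, 88.7], [375.4, 88.9]]
    0 [[259.4, 324.6], [366.7, 324.7]]
0.108 -4.3 left 246.4 right 370.9 top 83.1
    0.075 [[246.8, 89.9], [370.9, 87.8]]
    0 [[259.4, 325.5], [366.7, 323.9]]
0.111 -5.3 left 249.5 right 377.2 top 82.0
    0.075 [[249.7, 87.9], [376.9, 88.1]]
    0 [[258.3, 328.8], [367.8, 328.9]]
0.111 -4.3 left 244.7 right 372.4 top 82.0
    0.075 [[245.1, 89.1], [372.3, 86.9]]
    0 [[258.3, 329.7], [367.9, 328.1]]
0.114 -5.3 left 247.8 right 378.8 top 80.9
    0.075 [[248.1, 87.1], [378.5, 87.2]]
    0 [[257.1, 333.2], [369.0, 333.3]]
0.114 -4.3 left 243.0 right 373.9 top 80.8
    0.075 [[243.5, 88.3], [373.8, 86.1]]
    0 [[257.1, 334.1], [369.0, 332.4]]
[[170.6 121.2]
 [460.4  65. ]]
95 [(246, [162, 203, 229]), (249, [151, 191, 219]), (252, [64, 93, 138]), (255, [63, 91, 138]), (258, [63, 94, 139]), (261, [61, 90, 137]), (368, [37, 51, 73]), (371, [33, 46, 68]), (374, [34, 45, 65]), (377, [33, 47, 67]), (380, [123, 160, 186]), (383, [146, 187, 213])]
120 [(246, [92, 142, 196]), (249, [88, 139, 193]), (252, [61, 93, 141]), (255, [60, 91, 137]), (258, [63, 93, 138]), (261, [60, 91, 139]), (368, [35, 48, 71]), (371, [31, 45, 66]), (374, [29, 44, 64]), (377, [30, 45, 67]), (380, [51, 79, 115]), (383, [51, 83, 119])]
180 [(246, [94, 146, 199]), (249, [94, 146, 198]), (252, [84, 134, 184]), (255, [63, 91, 137]), (258, [62, 95, 140]), (261, [64, 94, 139]), (368, [33, 47, 68]), (371, [33, 44, 65]), (374, [31, 44, 64]), (377, [50, 77, 111]), (380, [55, 86, 123]), (383, [52, 84, 121])]
240 [(246, [175, 217, 243]), (249, [177, 218, 245]), (252, [174, 216, 243]), (255, [117, 156, 188]), (258, [61, 92, 137]), (261, [63, 95, 140]), (368, [32, 46, 66]), (371, [29, 43, 63]), (374, [149, 188, 216]), (377, [178, 220, 246]), (380, [177, 219, 245]), (383, [177, 219, 245])]
```

View pics/w8z.png

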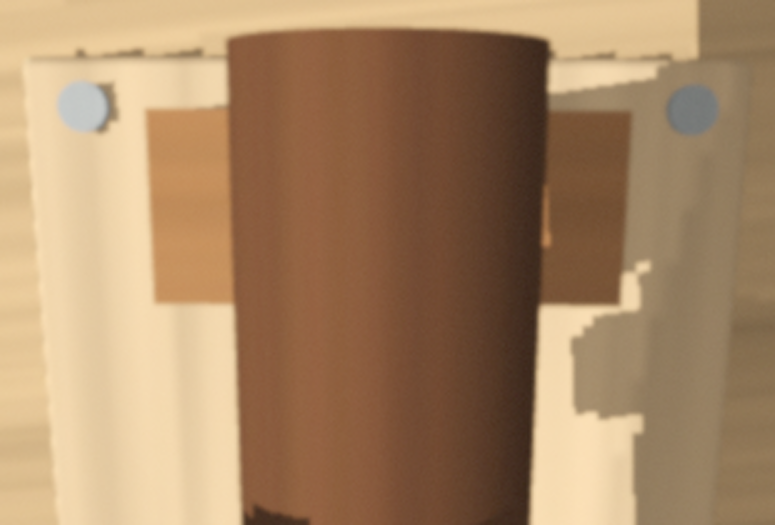

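The blank sits square and centred in the jaws (edges 251 and 379, V-block centre column 315). Lowering to just above the seat.

Emit:
servo_tool(
  motion=[
    [[0.0,0.0,0.025],0,1],
    [[0.0,0.0,0.045],0,1],
    [[0.0,0.0,0.055],0,1],
    [[0.0,0.0,0.06],0,1],
    [[0.0,0.0,0.062],0,1],
    [[0.0,0.0,0.063],0,1],
    [[0.0,0.0,0.063],0,1],
  ],
)

```text
clock: 20.05
tool_pos: [0.5466, 0.031, 0.2041]
tool_rot: [0.999, -0.046, 0.0, -0.0]
wrist_force: [0.0, 0.4, -1.7]
gripper_width: 0.0343
```

Run:
```python
from h import *
rel(.5467,.031,.2035,-5.3); print(np.round(robot.get_state()["ft_torque"],2))
```

```text
t 20.05 pos [0.5466 0.031  0.2041] yaw -5.31 tilt [0.04 0.  ] w 0.0343 F [ 0.   0.4 -1.7] shift [0.0001, 0.0, 0.0006] turn -0.01
[-0.01  0.03 -0.02]
```

Emit:
servo_tool(
  motion=[
    [[0.0,0.0,0.001],0,1],
    [[0.0,0.0,0.002],0,1],
    [[0.0,0.0,0.002],0,1],
    [[0.0,0.0,0.002],0,1],
  ],
)

```text
clock: 20.55
tool_pos: [0.5466, 0.0312, 0.2024]
tool_rot: [0.999, -0.046, 0.0, -0.0]
wrist_force: [-0.8, 1.1, 5.5]
gripper_width: 0.0342
```

Emit:
servo_tool(
  motion=[
    [[0.0,0.0,0.001],0,1],
    [[0.0,0.0,0.001],0,1],
    [[0.0,0.0,0.001],0,1],
  ],
)

```text
clock: 20.92
tool_pos: [0.5466, 0.0312, 0.2022]
tool_rot: [0.999, -0.046, 0.0, -0.0]
wrist_force: [-5.1, 2.0, 17.3]
gripper_width: 0.0345
```

Run:
```python
from h import *
rel(.5467,.031,.2035,-5.3); print(np.round(robot.get_state()["ft_torque"],2))
```

```text
t 20.93 pos [0.5466 0.0312 0.2022] yaw -5.31 tilt [0.05 0.01] w 0.0345 F [-5.1  2.  17.3] shift [0.0001, 0.0002, -0.0013] turn -0.01
[ 0.17  0.79 -0.07]
```

Emit:
servo_tool(
  motion=[
    [[0.0,0.0,-0.0004],0,1],
    [[0.0,0.0,-0.0004],0,1],
    [[0.0,0.0,-0.0004],0,1],
    [[0.0,0.0,-0.0004],0,1],
  ],
)

```text
clock: 21.42
tool_pos: [0.5466, 0.0312, 0.2023]
tool_rot: [0.999, -0.046, 0.0, -0.0]
wrist_force: [-3.8, 1.8, 11.4]
gripper_width: 0.0345
```

Run:
```python
from h import *
import pickle
c=robot.get_calibration("wrist"); im=robot.capture("wrist"); cv2.imwrite("pics/w9.png",im[:,:,::-1]); pickle.dump(c,open("w9.pkl","wb"))
im=robot.capture("side"); cv2.imwrite("pics/s9.png",cv2.resize(im[150:310,270:410,::-1],None,fx=3.7,fy=3.7,interpolation=cv2.INTER_CUBIC))
rel(.5467,.031,.2035,-5.3); print(np.round(robot.get_state()["ft_torque"],2))
a=np.radians(-5.3);R=np.array([[np.cos(a),-np.sin(a)],[np.sin(a),np.cos(a)]])
for z,pts in [(.0475,[(.075,.018),(.075,-.018)]),(.048,[(.069,.042),(.069,-.042),(.035,.042),(.035,-.042)])]:
    print(proj(c,np.c_[np.array(pts)@R.T+[.5467,.031],np.full(len(pts),z)]).round(1).tolist())
```

```text
t 21.52 pos [0.5466 0.0312 0.2023] yaw -5.31 tilt [0.05 0.01] w 0.0342 F [-3.6  1.3 11.1] shift [0.0001, 0.0002, -0.0012] turn -0.01
[0.18 0.47 0.04]
[[248.4, 87.0], [377.3, 87.1]]
[[164.3, 109.7], [461.5, 109.9], [174.0, 226.5], [451.7, 226.6]]
```

View pics/w9.png

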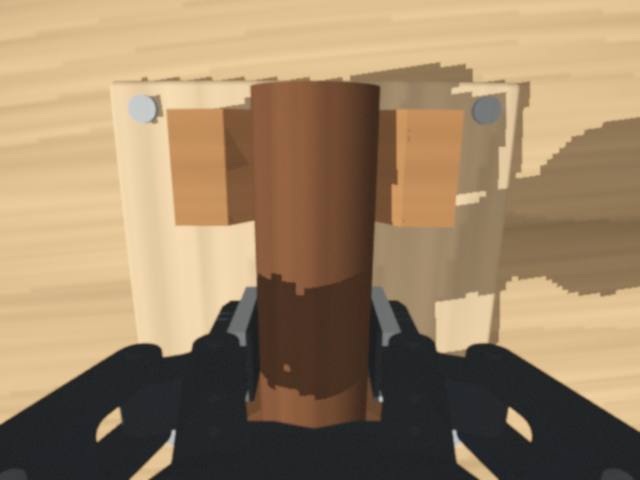

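View pics/s9.png

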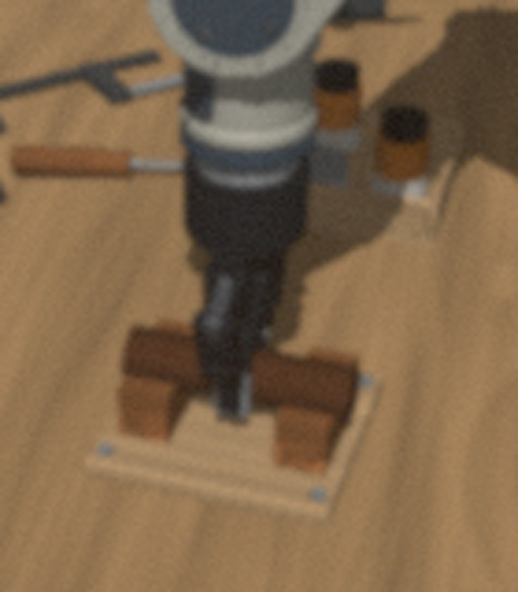

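Run:
```python
from h import *
rel(.5467,.031,.2035,-5.3)
print(robot.finish_job())
rel(.5467,.031,.2035,-5.3)
```

```text
t 21.52 pos [0.5466 0.0312 0.2023] yaw -5.31 tilt [0.05 0.01] w 0.0342 F [-3.6  1.3 11.1] shift [0.0001, 0.0002, -0.0012] turn -0.01
the job is handed in; nothing more can be done
None
the job is handed in; nothing more can be done
```

The job is done and handed in at 21.5 s. Both jars are in the crate, and the blank is held pressed in the V. `finish_job()` gave no verdict, so what follows rests on my own last checks.

- **Jars:** I put them in two diagonal free cells, jar_b at +x −y and jar_a at −x +y. The pictures after release show both upright, and the last side view still shows them standing.
- **Blank:** It is gripped at its middle and seated across both V-blocks. In the wrist view, blank and blocks share the same centre column (about 315). The fitted position agrees within about 1–2 mm both lengthways and sideways, and the blank's axis is within about 0.2° of the groove.
- **Push:** The wrist force reads 11 N upward, about 13 N of push once the blank's weight is allowed for. My estimate is about 9 N on each side of the V; the face forces themselves cannot be measured.
- **Left alone:** The thin dowel, wax tin and bradawl were not touched on purpose. The pictures after each step show no sign that they moved, but I did not measure them again at the end.

Two readings disagreed slightly:
- **Sideways force:** About 3.6 N along the groove and 1.3 N across it remained while pressing.
- **Seat height:** The tool seated about 1 mm lower than I predicted from the images, within the uncertainty of where the blank sat in the grip.

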